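# Push the jars into the tidy with the scraper

## Robot

A 7-joint arm with a two-finger parallel gripper is mounted at the origin on the work surface. World frame = base frame: x ahead of the robot, y to its left, z up, the work surface at z = 0. Lengths are in m, angles in rad, forces in N, time in s.
With the tool pointing down it reaches from about 0.4 to 0.875 m from the base axis. Payload 19.3 kg.
Tool frame: the origin (TCP) lies at the very end of the fingers, on their centre line; the grasp point (between the pads) lies 19 mm behind it; z points along the fingers, y is the direction in which the jaws open and shut (so a half turn about z gives the same grasp; the last joint's range is limited). The gripper opens to 85 mm and grips with 20 to 120 N. Pads are 22 mm wide; open, the fingers measure 114 mm over their backs; the gripper's body (76 mm by 85 mm) begins 54 mm behind the grasp point. The pads swing forward as they close: fully open they stand 13 mm farther back than shut.
Start: joints at [1.094, 0.521, -0.036, 1.599, 0.021, 1.021, -0.113], TCP at [0.247, -0.574, 0.203] pointing down, gripper open.
Joint ranges: [-2.91, 2.91], [-0.3, 2.13], [-1.5, 1.42], [0.17, 2.43], [-1.26, 4.41], [0.16, 1.93], [-2.52, 2.52]. Speed limits (rad/s): [1.89, 1.89, 2.39, 2.39, 3.01, 3.01, 3.01].

## Interface

Orientations are given as [roll, pitch, yaw] about the fixed x, y, z axes, in that order (R = Rz(yaw) Ry(pitch) Rx(roll)).
In Python, from workcell import telemetry, imaging, ticket gives the robot as it stands.
- The arm moves only by the tool carry_out, never from a script. Its argument "series" is a list of rows, each a list of 7 numbers: the shift along the tool's x, y, z in m, then the turn, a rotation vector about the tool's x, y, z in rad, then the closure in counts, from 0 (fully open) to 255 (shut). In form: [[tx, ty, tz, ax, ay, az, jaw], ...]. A call has 1 to 10 rows; each row is the pose to reach, as a shift and turn from the pose commanded when the call began, along the tool's axes at that moment; what a row does not reach only later rows make up. A row lasts 1/8 s, in which the tool goes at most 62.5 mm and 10.7 degrees, less where a joint would pass 70% of its speed; a pose out of reach is approached as far as the arm can. A call with a gripper value outside its range is refused whole. The fingers move at their own pace and stop on an object; "force" is the grip in N (left out, the last holds). Time passes only in rows, so rows that repeat a pose let the fingers close. It gives the time, the measured TCP pose, the force and the opening at its end, in the units of the state.
- telemetry.observe(): the state, without advancing time (a new reading comes with each control period).
- imaging.grab_frame(name): name is "scene" or "top"; returns (picture, depth): 400x640x3 uint8, blue, green, red; 400x640 float32, m along the optical axis (not along the pixel's ray), 0 where there is no reading.
- imaging.camera_info(name): a dict with "mtx" (3x3 intrinsics, pixels), "extrinsics" (4x4, takes a point from camera to world coordinates). Camera axes: x right, y down, z forward; pixel columns grow to the right and rows downward; lengths in m; the calibration is good to about 2 mm. A picture is of the moment at which its call begins. camera_info takes no time and is no camera call.
- ticket.job_done(): hands the job in, once; it reports no verdict.
The state is a dict: "clock": time; "qpos": joint angles; "qd": joint speeds; "joint_efforts": joint torques, N m; "position": TCP position; "tool_rot": TCP orientation; "force": force on the tool from outside, world axes, zero at the start; "moment": the same for the moment, N m; "grip_width": finger opening in m.
Only numpy, scipy, OpenCV 4.12 (cv2) and the standard library are available. Lean on these libraries where they do the work, as an engineer would, in place of code of your own. Each camera call takes 0.05 s, during which the arm holds its last target.

## Task

Take the dough scraper out of its stand and with its blade gather the four little glass jars into one row, then push them all together into the open wooden tidy until every jar stands tight against its back board; press the row home with a firm but gentle push of about 8 newtons for a moment (over 14 could crack the glass). Then slot the scraper back upright in its stand and let go. Touch the jars only with the scraper, keep them upright on the worktop, and leave the bowl, tumbler and kitchen scale where they are.

Things in the scene. Friction and masses are not known exactly. Their poses are not given: they have to be found in the camera images.
- scraper_grip (a point): Centre of the handle of the loose dough scraper (0.2 kg). Black flat-sided handle 22 mm thick (x), 120 mm long (y), 34 mm high (z); below it an upright steel blade 3 mm thick (x), 180 mm wide (y), reaching from 15 mm to 77 mm below this point, where its straight bottom edge is. Own z is up, x is normal to the blade; both faces are alike. It starts standing in the stand's slot, its bottom edge 5 mm above the worktop, and may lean a few degrees.
- stand: Fixed dark wooden stand of the scraper; origin on the worktop under the middle of its slot, z up. Foot 60 x 140 x 5 mm high, and two cheeks 130 mm long (y) and about 38 mm high with a slot 6 mm wide along its y between them, open at both ends, its floor 5 mm above the worktop, its mouth flared to about 15 mm at the top. It stands left or right of the tidy.
- tidy: Fixed wooden jar tidy, open in front, no floor (jars stand on the worktop). Origin on the worktop, mid-width; -x points out of the mouth, y along the back board. Side walls 35 mm high, 220 mm apart inside, reach 85 mm in front of the origin. Back board (45 mm high, rigid, square to the walls) is clamped with its inner face anywhere from 0 to 45 mm in front (-x) of the origin; find it by feel or eye.
- jar1_center (a point): Centre (half-way up) of a small loose upright glass jar with a steel lid, 36 mm diameter, 40 mm high, 40 to 85 g; the four are alike and stand scattered in front of the tidy's mouth, each opposite a free part of the back board, so that a straight push brings them side by side.
- jar2_center (a point): Centre (half-way up) of a small loose upright glass jar with a steel lid, 36 mm diameter, 40 mm high, 40 to 85 g; the four are alike and stand scattered in front of the tidy's mouth, each opposite a free part of the back board, so that a straight push brings them side by side.
- jar3_center (a point): Centre (half-way up) of a small loose upright glass jar with a steel lid, 36 mm diameter, 40 mm high, 40 to 85 g; the four are alike and stand scattered in front of the tidy's mouth, each opposite a free part of the back board, so that a straight push brings them side by side.
- jar4_center (a point): Centre (half-way up) of a small loose upright glass jar with a steel lid, 36 mm diameter, 40 mm high, 40 to 85 g; the four are alike and stand scattered in front of the tidy's mouth, each opposite a free part of the back board, so that a straight push brings them side by side.
- bowl_mid (a point): Bystander: middle of a loose plastic bowl, 110 mm across, 55 mm high.
- tumbler_mid (a point): Bystander: middle of a loose tumbler, 68 mm across, 105 mm high.
- scale_mid (a point): Bystander: middle of a loose flat kitchen scale 130 x 170 x 22 mm, to the right of the tidy.
Things that resemble listed ones, but are neither listed nor needed, are in the scene too. Leave any turquoise or yellow look-alike of the part that bears jar4_center alone.

How it is judged:
By the outcome, as a careful person would: the job done as asked, in the order asked, and still so for the second after the job is handed in, with the robot touching nothing.
It also fails if it takes over 67 s, if anything falls off the work surface, if the arm or the gripper's body presses on something with over 40 N, if the wrist force passes 120 N, or if a joint passes its speed limit or range.

## Working session

There is one attempt and no reset: what is moved stays moved. The work goes in short steps, Python scripts to look and compute and a tool call to move; the robot and the scene stay as the last step left them, time stands still between calls to the robot, and variables do not carry over. Pictures are saved under pics/ and viewed, and the job is handed in when it is done.

Besides the shell and the picture viewer there is one more tool, called after ">>>" as name([rows], argument=value, ...), one row to a line, values as JSON. carry_out: Moves the arm, as the interface text tells. Its arguments: {"type":"object","properties":{"series":{"type":"array"},"force":{"type":"number"}},"required":["series"]}

```bash
ls; mkdir -p pics; python3 - <<'E'
from workcell import telemetry, imaging
import cv2,numpy as np
print(telemetry.observe())
for n in("scene","top"):
    p,d=imaging.grab_frame(n); cv2.imwrite(f"pics/{n}0.png",p); np.save(f"pics/{n}0.npy",d)
    i=imaging.camera_info(n); print(n,i)
E
```

```text
pics
{'clock': 0.0, 'qpos': array([ 1.09379911,  0.52205033, -0.03630843,  1.60000721,  0.0211858 ,
        1.02108169, -0.11280958]), 'qd': array([-9.35914624e-04, -3.72110198e-04, -2.12852854e-04,  6.67165111e-04,
        6.00275730e-04, -7.13077788e-05,  2.60761906e-04]), 'joint_efforts': array([ 3.93438213e-04, -9.27084017e+01,  1.98033147e+00, -3.69931412e+01,
        1.79205474e-02,  8.11154925e-03, -1.35750125e-05]), 'position': array([ 0.24710489, -0.57367407,  0.20290361]), 'tool_rot': array([-3.14043330e+00,  7.98407794e-05,  4.06753816e-01]), 'force': array([0.58801814, 0.22017507, 0.25177936]), 'moment': array([ 0.03661806, -0.01059564, -0.01372129]), 'grip_width': 0.0851588297543454}
scene {'mtx': array([[364.58307405,   0.        , 316.43300834],
       [  0.        , 364.58307405, 201.05137581],
       [  0.        ,   0.        ,   1.        ]]), 'extrinsics': array([[-0.30287631,  0.54724394, -0.78024997,  1.36661874],
       [ 0.95302136,  0.1704535 , -0.25039148,  0.27042743],
       [-0.00402888, -0.81943253, -0.57316149,  0.64442429],
       [ 0.        ,  0.        ,  0.        ,  1.        ]])}
top {'mtx': array([[423.31192857,   0.        , 316.85200116],
       [  0.        , 423.31192857, 194.10429747],
       [  0.        ,   0.        ,   1.        ]]), 'extrinsics': array([[-0.02245354, -0.98894597,  0.1465664 ,  0.44765301],
       [-0.99949755,  0.02548593,  0.01884437, -0.00301539],
       [-0.02237144, -0.14606964, -0.98902132,  1.16917667],
       [ 0.        ,  0.        ,  0.        ,  1.        ]])}
```

View pics/scene0.png

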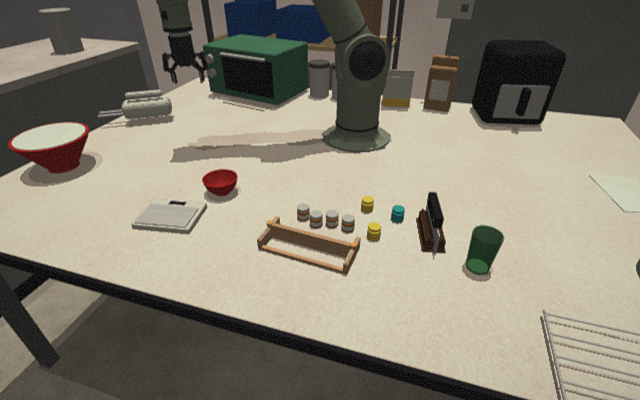

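View pics/top0.png

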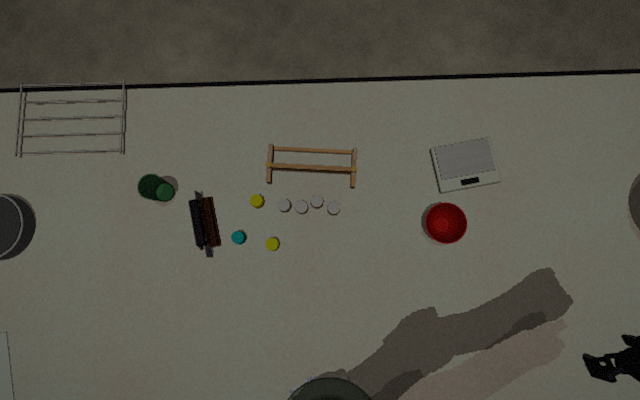

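The top view shows four grey-lidded jars at (285,205), (301,207), (317,201) and (334,208). There are also look-alikes: yellow at (257,201) and (273,244), turquoise at (238,237). The four grey ones are opposite the tidy's mouth, so they are the ones meant. I'll enlarge to confirm and then measure.

```bash
cat > h.py <<'E'
import numpy as np,cv2
from workcell import imaging,telemetry
INF={n:imaging.camera_info(n) for n in("scene","top")}
def ray(n,u,v):
    i=INF[n];K=i["mtx"];T=np.array(i["extrinsics"])
    d=T[:3,:3]@np.array([(u-K[0,2])/K[0,0],(v-K[1,2])/K[1,1],1.]);return T[:3,3],d
def onz(n,u,v,z):
    o,d=ray(n,u,v);return o+d*(z-o[2])/d[2]
def cloud(n,D):
    i=INF[n];K=i["mtx"];T=np.array(i["extrinsics"])
    v,u=np.mgrid[:D.shape[0],:D.shape[1]]
    P=np.stack([(u-K[0,2])/K[0,0]*D,(v-K[1,2])/K[1,1]*D,D],-1)
    return P@T[:3,:3].T+T[:3,3]
def proj(n,p):
    i=INF[n];T=np.linalg.inv(i["extrinsics"]);c=T[:3,:3]@np.array(p)+T[:3,3];q=i["mtx"]@c;return q[:2]/q[2]
E
python3 - <<'E'
from h import *
t=cv2.imread("pics/top0.png");s=cv2.imread("pics/scene0.png")
cv2.imwrite("pics/tc.png",cv2.resize(t[130:270,180:370],None,fx=4.2,fy=4.2,interpolation=cv2.INTER_CUBIC))
cv2.imwrite("pics/sc.png",cv2.resize(s[180:280,250:450],None,fx=4,fy=4,interpolation=cv2.INTER_CUBIC))
E
```

```text
(no output)
```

View pics/tc.png

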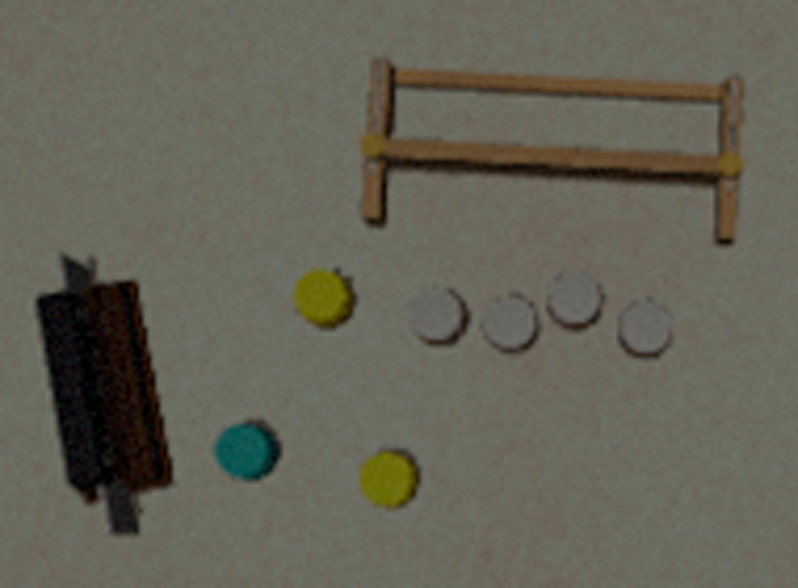

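View pics/sc.png

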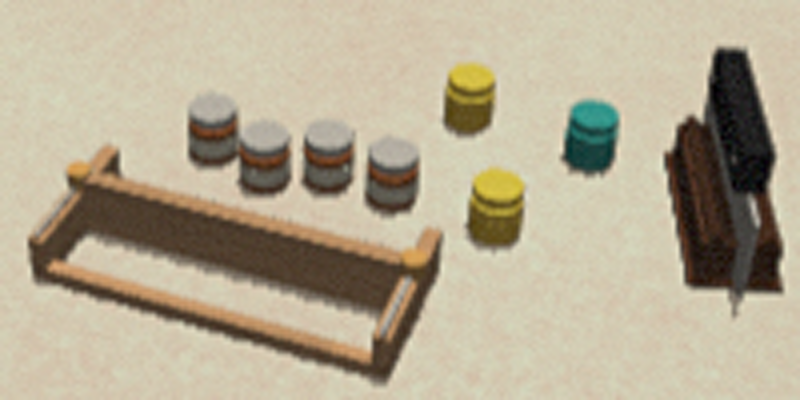

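The crop confirms it: the four grey-lidded glass jars with a red band stand in front of the mouth. The yellow and turquoise ones are decoys. Next I measure.

```bash
python3 - <<'E'
from h import *
t=cv2.imread("pics/top0.png");D=np.load("pics/top0.npy")
hsv=cv2.cvtColor(t,cv2.COLOR_BGR2HSV)
P=cloud("top",D)
for (u,v) in [(285,205),(301,207),(317,201),(334,208),(257,201),(238,237),(273,244),(203,220),(196,222),(210,252),(199,194),(310,167),(269,180),(352,185),(310,150),(150,187),(165,192),(446,222),(464,160)]:
    print((u,v),hsv[v,u],P[v,u].round(3))
# grayish lids: height mask
ins=(P[...,2]>0.03)&(P[...,2]<0.05)
m=np.zeros(D.shape,np.uint8);m[ins]=255
n,l,st,c=cv2.connectedComponentsWithStats(m)
for k in range(1,n):
    if st[k,4]>30: q=P[l==k];print(st[k],c[k].round(1),np.median(q,0).round(3),onz("top",*c[k],.04)[:2].round(4))
E
```

```text
(285, 205) [ 20  22 105] [0.587 0.105 0.042]
(301, 207) [ 15  19 106] [0.581 0.062 0.041]
(317, 201) [ 10  14 107] [0.596 0.018 0.041]
(334, 208) [  9  17 106] [ 0.576 -0.027  0.04 ]
(257, 201) [ 30 241 107] [0.6   0.181 0.039]
(238, 237) [ 88 209  89] [0.505 0.232 0.039]
(273, 244) [ 30 253 107] [0.484 0.138 0.04 ]
(203, 220) [120  27  19] [0.553 0.328 0.033]
(196, 222) [10 77 20] [0.542 0.327 0.098]
(210, 252) [54 61 21] [0.467 0.312 0.018]
(199, 194) [10 61 25] [0.627 0.344 0.021]
(310, 167) [ 17 134 103] [0.69  0.035 0.041]
(269, 180) [ 16 126 107] [0.658 0.148 0.034]
(352, 185) [ 16 124 107] [ 0.638 -0.077  0.035]
(310, 150) [ 15 129 109] [0.745 0.036 0.009]
(150, 187) [ 57 104  27] [0.646 0.471 0.045]
(165, 192) [ 64 146  49] [0.625 0.417 0.077]
(446, 222) [  2 213 102] [ 0.534 -0.332  0.005]
(464, 160) [30 16 93] [ 0.702 -0.388  0.022]
[265 144  92  44 763] [310.3 166.4] [0.689 0.035 0.042] [0.6917 0.0347]
[148 180  13  18  72] [152.4 187.3] [0.647 0.47  0.04 ] [0.6453 0.4667]
[158 183  14  19  50] [167.1 193.7] [0.625 0.421 0.039] [0.6265 0.4255]
[196 192  20  66 451] [207.  222.1] [0.547 0.315 0.036] [0.5467 0.3152]
[  0 195  29  64 412] [ 17.  227.8] [0.54  0.825 0.043] [0.5438 0.8327]
[250 194  12  13 125] [255.4 200.3] [0.603 0.185 0.04 ] [0.6023 0.1847]
[310 195  13  13 126] [316.  200.7] [0.597 0.021 0.039] [0.5971 0.0211]
[277 199  13  13 128] [282.9 204.8] [0.588 0.11  0.039] [0.5883 0.1106]
[295 201  13  13 123] [300.6 206.5] [0.583 0.062 0.04 ] [0.5824 0.0629]
[327 202  13  13 130] [333.  207.8] [ 0.576 -0.024  0.04 ] [ 0.5768 -0.024 ]
[428 204  37  39 271] [451.9 220.8] [ 0.541 -0.346  0.041] [ 0.5342 -0.3382]
[231 231  14  14 134] [236.9 237.4] [0.504 0.234 0.04 ] [0.5037 0.2344]
[265 238  13  13 138] [271.1 244. ] [0.484 0.143 0.04 ] [0.4841 0.1431]
```

```bash
python3 - <<'E'
from h import *
t=cv2.imread("pics/top0.png");s=cv2.imread("pics/scene0.png");D=np.load("pics/top0.npy")
hsv=cv2.cvtColor(cv2.GaussianBlur(t,(3,3),0),cv2.COLOR_BGR2HSV)
P=cloud("top",D)
# jars colour: low sat lids
roi=np.zeros(D.shape,bool);roi[192:218,272:345]=1
print(hsv[190,300],hsv[215,250])
for lo in (26,32):
  m=((hsv[...,1]<lo)&(hsv[...,2]>95)&roi).astype(np.uint8)
  n,l,st,c=cv2.connectedComponentsWithStats(m)
  print([(st[k,4],onz("top",*c[k],.04)[:2].round(4)) for k in range(1,n) if st[k,4]>30])
# yellow/teal
m=((hsv[...,1]>180)&(hsv[...,2]>70)).astype(np.uint8);m[:,:225]=0;m[:,285:]=0
n,l,st,c=cv2.connectedComponentsWithStats(m)
print([(st[k,4],onz("top",*c[k],.03)[:2].round(4)) for k in range(1,n) if st[k,4]>30])
# wood
w=((hsv[...,0]>10)&(hsv[...,0]<25)&(hsv[...,1]>80)&(hsv[...,2]>70)).astype(np.uint8);w[:,:260]=0;w[:,362:]=0;w[:140]=0;w[192:]=0
v,u=np.nonzero(w);print(len(u),u.min(),u.max(),v.min(),v.max())
for row in range(142,190): 
    print(row,''.join('#' if w[row,x] else '.' for x in range(262,362)))
E
```

```text
[ 19  40 108] [ 30  26 107]
[(np.int32(98), array([0.5994, 0.0205])), (np.int32(120), array([0.5912, 0.1123])), (np.int32(107), array([0.5844, 0.0632])), (np.int32(108), array([ 0.5797, -0.0259]))]
[(np.int32(548), array([0.5871, 0.1053])), (np.int32(110), array([0.6003, 0.0211])), (np.int32(160), array([ 0.5831, -0.0289])), (np.int32(45), array([0.5613, 0.012 ]))]
[(np.int32(117), array([0.6035, 0.1839])), (np.int32(98), array([0.5056, 0.2355])), (np.int32(123), array([0.4854, 0.1414]))]
921 266 356 145 186
142 ....................................................................................................
143 ....................................................................................................
144 ....................................................................................................
145 .........##.........................................................................................
146 .......#.##.#####...................................................................................
147 .........##.########################.....................
[... 3753 characters left out ...]
...........................................................####.......
184 .........................................................................................####.......
185 .........................................................................................####.......
186 ..........................................................................................###.......
187 ....................................................................................................
188 ....................................................................................................
189 ....................................................................................................
```

```bash
python3 - <<'E'
from h import *
t=cv2.imread("pics/top0.png")
b=cv2.cvtColor(t,cv2.COLOR_BGR2HSV);hs=cv2.GaussianBlur(b,(3,3),0)
w=((hs[...,0]>10)&(hs[...,0]<25)&(hs[...,1]>80)&(hs[...,2]>70))
lo=[];hi=[]
for u in range(280,348):
    r=np.nonzero(w[158:175,u])[0]+158
    if len(r): lo.append(onz("top",u,r.max()+.5,.045));hi.append(onz("top",u,r.min()-.5,.045))
for nme,e in(("front",lo),("rear",hi)):
    e=np.array(e);k=np.polyfit(e[:,1],e[:,0],1);print(nme,k,np.degrees(np.arctan(k[0])),"x@y=.035",np.polyval(k,.035))
for nme,us in(("L",(262,276)),("R",(346,362))):
    a=[];c=[]
    for v in range(172,181):
        r=np.nonzero(w[v,us[0]:us[1]])[0]+us[0]
        a.append(onz("top",r.min()-.5,v,.035));c.append(onz("top",r.max()+.5,v,.035))
    a=np.array(a);c=np.array(c)
    for q in(a,c): k=np.polyfit(q[:,0],q[:,1],1);print(nme,k[0],q.mean(0).round(4))
print("ends",onz("top",268,181.8,.035),onz("top",353,186.5,.035))
print("stand: ")
D=np.load("pics/top0.npy");P=cloud("top",D)
box=(slice(185,262),slice(183,225))
Q=P[box].reshape(-1,3)
H=Q[(Q[:,2]>.085)&(Q[:,2]<.115)]
r=cv2.minAreaRect((H[:,:2]*1000).astype(np.float32));print("handle",len(H),r,np.median(H,0))
for a in np.percentile(H[:,2],[5,50,95]):print(a)
S=Q[(Q[:,2]>.004)&(Q[:,2]<.2)];print(cv2.minAreaRect((S[:,:2]*1000).astype(np.float32)))
C=Q[(Q[:,2]>.030)&(Q[:,2]<.045)];print("cheek",len(C),cv2.minAreaRect((C[:,:2]*1000).astype(np.float32)))
# handle from scene
Ds=np.load("pics/scene0.npy");Ps=cloud("scene",Ds)[185:265,410:455].reshape(-1,3)
H=Ps[(Ps[:,2]>.066)&(Ps[:,2]<.115)];print("scene handle",len(H),H.min(0),H.max(0))
for z0 in np.arange(0,.11,.01):
    h=Ps[(Ps[:,2]>z0)&(Ps[:,2]<z0+.01)&(Ps[:,0]>.4)]
    if len(h): print(z0.round(3),len(h),h.min(0).round(3),h.max(0).round(3))
E
python3 - <<'E'
import cv2
import sys; sys.path.insert(0,'.')
t=cv2.imread("pics/top0.png")[182:264,180:228];s=cv2.imread("pics/scene0.png")[185:265,405:455]
g=lambda a:cv2.convertScaleAbs(cv2.resize(a,None,fx=7,fy=7,interpolation=cv2.INTER_CUBIC),alpha=2.)
cv2.imwrite("pics/st.png",g(t));cv2.imwrite("pics/ss.png",g(s))
E
```

```text
front [0.07893934 0.68068459] 4.513531566498946 x@y=.035 0.6834474659696403
rear [0.0827465  0.69321895] 4.730248821395579 x@y=.035 0.6961150767845515
L -0.1695774839645171 [0.6693 0.1563 0.035 ]
L -0.1544034825913008 [0.6691 0.146  0.035 ]
R -0.09956268104232315 [ 0.6632 -0.0744  0.035 ]
R -0.051100272045457105 [ 0.6629 -0.0859  0.035 ]
ends [0.65308448 0.15108425 0.035     ] [ 0.63403876 -0.07986274  0.035     ]
stand: 
handle 454 ((541.5941162109375, 328.5221252441406), (119.84760284423828, 23.236499786376953), 11.415475845336914) [0.53975708 0.32650023 0.09814739]
0.0892282263868683
0.09814738880733886
0.10150687370454223
((549.4302978515625, 335.2086181640625), (210.21566772460938, 114.87244415283203), 1.0488667488098145)
cheek 443 ((542.3968505859375, 318.14190673828125), (178.05255126953125, 42.58768081665039), 3.7562026977539062)
scene handle 421 [0.48737969 0.30798857 0.06604598] [0.62503709 0.35115647 0.10012694]
0.0 289 [0.401 0.279 0.   ] [0.679 0.395 0.01 ]
0.01 97 [0.495 0.294 0.01 ] [0.633 0.368 0.02 ]
0.02 115 [0.459 0.294 0.02 ] [0.633 0.368 0.03 ]
0.03 379 [0.462 0.296 0.03 ] [0.633 0.367 0.04 ]
0.04 45 [0.494 0.3   0.04 ] [0.634 0.357 0.05 ]
0.05 20 [0.592 0.338 0.05 ] [0.634 0.349 0.06 ]
0.06 43 [0.501 0.31  0.06 ] [0.632 0.35  0.07 ]
0.07 69 [0.494 0.308 0.07 ] [0.607 0.351 0.08 ]
0.08 66 [0.494 0.308 0.08 ] [0.606 0.351 0.09 ]
0.09 261 [0.487 0.308 0.09 ] [0.607 0.35  0.099]
0.1 1 [0.56  0.333 0.1  ] [0.56  0.333 0.1  ]
```

View pics/st.png

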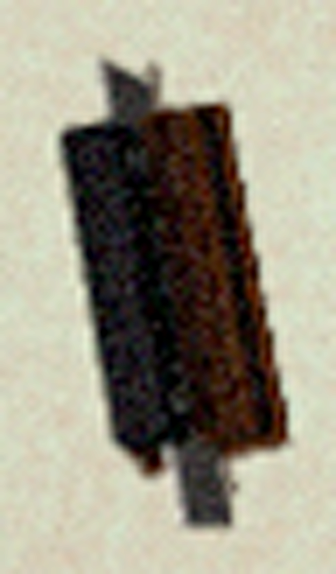

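View pics/ss.png

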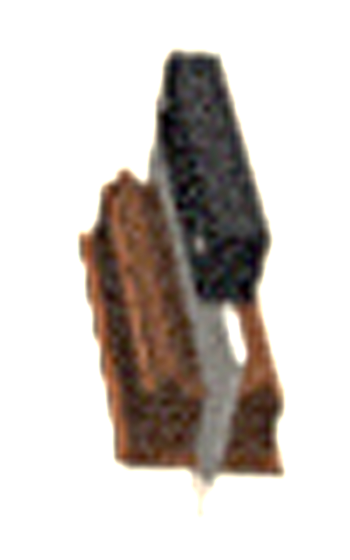

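```bash
python3 - <<'E'
from h import *
T=lambda a,b,z:onz("top",180+(a+.0)/7-.43,182+b/7-.43,z)[:2].round(4)
S=lambda a,b,z:onz("scene",405+a/7-.43,185+b/7-.43,z)[:2].round(4)
print("foot right edge top",T(225,102,.005),T(288,438,.005),"left-bottom tip",T(150,474,.005))
print("scene foot front",S(118,460,0.0),S(283,470,0.0),"left back",S(84,235,.005))
print("blade bottom front corner(z~5mm)",S(204,476,.005),"blade top front corner z .067",S(243,305,.067))
print("top blade: near end top corners", T(180,448,.067),T(232,524,.005),T(186,524,.005), "far",T(105,60,.067),T(155,70,.067))
# handle points: z vs lateral
for n in("top","scene"):
    D=np.load(f"pics/{n}0.npy");P=cloud(n,D).reshape(-1,3)
    c=np.array([.5416,.3285]);a=np.array([np.cos(.199),np.sin(.199)]);b=np.array([-a[1],a[0]])
    q=P[:,:2]-c;l=q@a;m=q@b
    k=(abs(l)<.055)&(abs(m)<.03)&(P[:,2]>.06)
    for lo in np.arange(-.024,.024,.004):
        kk=k&(m>=lo)&(m<lo+.004)
        if kk.sum()>3: print(n,lo.round(3),kk.sum(),P[kk,2].mean().round(4),P[kk,2].max().round(4))
    kk=k&(P[:,2]>.092)
    print(np.polyfit(m[kk],P[kk,2],1), np.polyfit(l[kk],P[kk,2],1), m[kk].min(),m[kk].max(),m[kk].mean())
E
```

```text
foot right edge top [0.622  0.3131] [0.4881 0.2863] left-bottom tip [0.4753 0.3406]
scene foot front [0.62   0.3147] [0.6075 0.3728] left back [0.4923 0.2906]
blade bottom front corner(z~5mm) [0.6252 0.3448] blade top front corner z .067 [0.6018 0.3462]
top blade: near end top corners [0.4832 0.3112] [0.4552 0.308 ] [0.4556 0.3261] far [0.63   0.3422] [0.6256 0.3231]
top -0.012 183 0.0872 0.104
top -0.008 68 0.0986 0.1032
top -0.004 67 0.0987 0.1031
top 0.0 66 0.0987 0.1043
top 0.004 71 0.0987 0.1042
top 0.008 37 0.0974 0.1002
[0.02906914 0.09830436] [-0.00506389  0.09827798] -0.011587606001145617 0.01165333624027494 -0.0008681260010469063
scene -0.012 131 0.0845 0.0987
scene -0.008 38 0.0974 0.099
scene -0.004 39 0.0974 0.0989
scene 0.0 36 0.097 0.1001
scene 0.004 39 0.0974 0.0989
scene 0.008 23 0.0968 0.0983
[0.05351521 0.09698068] [0.00017482 0.09693526] -0.0111927014730677 0.011431409530169034 -0.0008360102002582674
```

```bash
cat >> h.py <<'E'
from scipy.spatial.transform import Rotation as Ro
def rel(pos,rpy,base=None):
    """row (tool-frame shift+rotvec) from base (pos,rpy) pose to target"""
    if base is None:
        s=telemetry.observe();base=(s["position"],s["tool_rot"])
    R0=Ro.from_euler("xyz",base[1]);R1=Ro.from_euler("xyz",rpy)
    return np.r_[R0.inv().apply(np.array(pos)-base[0]),(R0.inv()*R1).as_rotvec()].round(4)
PI=np.pi
def st():
    s=telemetry.observe();print({k:np.round(s[k],4).tolist() for k in("clock","qpos","position","tool_rot","force","moment","grip_width")})
E
python3 - <<'E'
from h import *
st()
print(rel([.47,-.2,.2],[PI,0,.3]),rel([.5416,.3285,.2],[PI,0,.197]))
D=np.load("pics/top0.npy");P=cloud("top",D)
Q=P[165:215,130:185].reshape(-1,3);Q=Q[(Q[:,2]>.08)&(Q[:,2]<.12)];print("tumbler rim",cv2.minAreaRect((Q[:,:2]*1000).astype(np.float32)))
E
```

```text
{'clock': 0.1, 'qpos': [1.0938, 0.5219, -0.0363, 1.5999, 0.0212, 1.0211, -0.1128], 'position': [0.2471, -0.5737, 0.203], 'tool_rot': [-3.1406, 0.0001, 0.4068], 'force': [0.0508, -0.5043, -0.2121], 'moment': [0.0241, 0.0132, 0.0444], 'grip_width': 0.0854}
[ 3.525e-01 -2.550e-01  3.200e-03 -1.000e-03  1.000e-04  1.068e-01] [ 6.274e-01 -7.121e-01  3.700e-03 -1.000e-03  2.000e-04  2.098e-01]
tumbler rim ((636.52294921875, 447.3102111816406), (66.39555358886719, 66.58104705810547), 2.209174394607544)
```

>>> carry_out([
  [0.035,-0.0255,0,0,0,0.01,0],
  [0.07,-0.051,0,0,0,0.02,0],
  [0.106,-0.0765,0,0,0,0.03,0],
  [0.141,-0.102,0,0,0,0.04,0],
  [0.176,-0.1275,0,0,0,0.05,0],
  [0.2115,-0.153,0,0,0,0.06,0],
  [0.247,-0.1785,0,0,0,0.07,0],
  [0.282,-0.204,0,0,0,0.08,0],
  [0.317,-0.2295,0,0,0,0.09,0],
  [0.3525,-0.255,0,0,0,0.107,0],
])

```text
clock: 1.35
position: [0.4706, -0.1991, 0.2034]
tool_rot: [-3.141, 0.0, 0.299]
force: [1.2, -0.7, -1.2]
grip_width: 0.0855
```

```bash
python3 - <<'E'
from h import *
st();print(rel([.5416,.3285,.18],[PI,0,.197]))
E
```

```text
{'clock': 1.35, 'qpos': [0.3997, 0.3441, -0.147, 1.8914, 0.0626, 0.9107, -1.0489], 'position': [0.4706, -0.1991, 0.2034], 'tool_rot': [-3.1415, 0.0002, 0.2991], 'force': [1.1941, -0.6913, -1.2042], 'moment': [-0.0498, -0.0591, 0.0221], 'grip_width': 0.0855}
[ 2.234e-01 -4.832e-01  2.340e-02 -1.000e-04  2.000e-04  1.021e-01]
```

>>> carry_out([
  [0.022,-0.048,0,0,0,0.01,0],
  [0.045,-0.0965,0,0,0,0.02,0],
  [0.067,-0.145,0,0,0,0.03,0],
  [0.089,-0.193,0,0,0,0.04,0],
  [0.112,-0.2415,0,0,0,0.05,0],
  [0.134,-0.29,0,0,0,0.06,0],
  [0.156,-0.338,0,0,0,0.07,0],
  [0.179,-0.3865,0,0,0,0.08,0],
  [0.201,-0.435,0.01,0,0,0.09,0],
  [0.2234,-0.483,0.023,0,0,0.102,0],
])

```text
clock: 2.6
position: [0.541, 0.3287, 0.1801]
tool_rot: [3.141, -0.0, 0.197]
force: [0.7, -0.4, -0.1]
grip_width: 0.0854
```

```bash
python3 - <<'E'
from h import *
st();print(rel([.5416,.3285,.063],[PI,0,.197]))
p,d=imaging.grab_frame("scene");cv2.imwrite("pics/a.png",cv2.resize(p[100:290,330:530],None,fx=3,fy=3))
E
```

```text
{'clock': 2.6, 'qpos': [-0.4653, 0.5678, -0.262, 1.5916, 0.1661, 1.004, -2.151], 'position': [0.541, 0.3287, 0.1801], 'tool_rot': [3.1415, -0.0001, 0.1972], 'force': [0.7125, -0.3935, -0.1392], 'moment': [-0.032, -0.0983, -0.0585], 'grip_width': 0.0854}
[ 5.000e-04  3.000e-04  1.171e-01  1.000e-04 -1.000e-04  2.000e-04]
```

View pics/a.png

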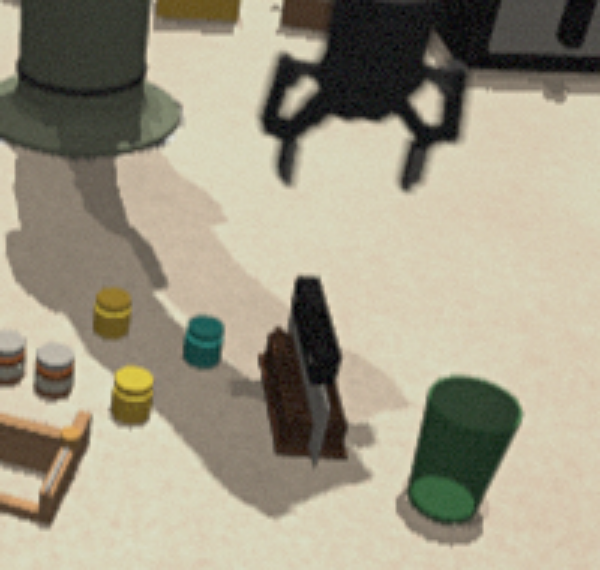

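The gripper is above the scraper at (315,330) in the crop, and the jaws straddle it. Going down.

>>> carry_out([
  [0,0,0.025,0,0,0,0],
  [0,0,0.055,0,0,0,0],
  [0,0,0.085,0,0,0,0],
  [0,0,0.105,0,0,0,0],
  [0,0,0.117,0,0,0,0],
  [0,0,0.117,0,0,0,0],
])

```text
clock: 3.4
position: [0.5408, 0.327, 0.0632]
tool_rot: [3.141, 0.001, 0.198]
force: [0.9, 0.5, -0.2]
grip_width: 0.0853
```

>>> carry_out([
  [0,0,0,0,0,0,120],
  [0,0,0,0,0,0,200],
  [0,0,0,0,0,0,255],
  [0,0,0,0,0,0,255],
  [0,0,0,0,0,0,255],
  [0,0,0,0,0,0,255],
  [0,0,0,0,0,0,255],
  [0,0,0,0,0,0,255],
], force=60)

```text
clock: 4.4
position: [0.5411, 0.3274, 0.0641]
tool_rot: [-3.141, -0.001, 0.198]
force: [-2.2, -1.0, 7.3]
grip_width: 0.02
```

```bash
python3 - <<'E'
from h import *
st()
E
```

```text
{'clock': 4.4, 'qpos': [-0.4813, 0.7059, -0.2357, 1.6775, 0.2164, 0.7831, -2.1896], 'position': [0.5411, 0.3274, 0.0641], 'tool_rot': [-3.1412, -0.0006, 0.1978], 'force': [-2.2363, -0.9932, 7.2786], 'moment': [-0.2013, 0.3624, -0.017], 'grip_width': 0.02}
```

>>> carry_out([
  [0,0,-0.01,0,0,0,255],
  [0,0,-0.03,0,0,0,255],
  [0,0,-0.055,0,0,0,255],
  [0,0,-0.085,0,0,0,255],
  [0,0,-0.11,0,0,0,255],
  [0,0,-0.12,0,0,0,255],
  [0,0,-0.12,0,0,0,255],
])

```text
clock: 5.28
position: [0.5411, 0.3271, 0.1842]
tool_rot: [-3.141, -0.001, 0.198]
force: [-0.6, -0.4, -2.4]
grip_width: 0.0198
```

```bash
python3 - <<'E'
from h import *
st()
for n in("scene","top"):
    p,d=imaging.grab_frame(n);cv2.imwrite(f"pics/b_{n}.png",p);np.save(f"pics/b_{n}.npy",d)
s=cv2.imread("pics/b_scene.png");cv2.imwrite("pics/b.png",cv2.resize(s[80:280,330:530],None,fx=3,fy=3))
s=cv2.imread("pics/b_top.png");cv2.imwrite("pics/b2.png",cv2.convertScaleAbs(cv2.resize(s[170:280,120:270],None,fx=5,fy=5),alpha=2))
E
```

```text
{'clock': 5.275, 'qpos': [-0.4618, 0.562, -0.2637, 1.5908, 0.165, 1.0097, -2.1476], 'position': [0.5411, 0.3271, 0.1842], 'tool_rot': [-3.1412, -0.001, 0.1977], 'force': [-0.5773, -0.3903, -2.417], 'moment': [0.0598, 0.0247, -0.0165], 'grip_width': 0.0198}
```

View pics/b.png

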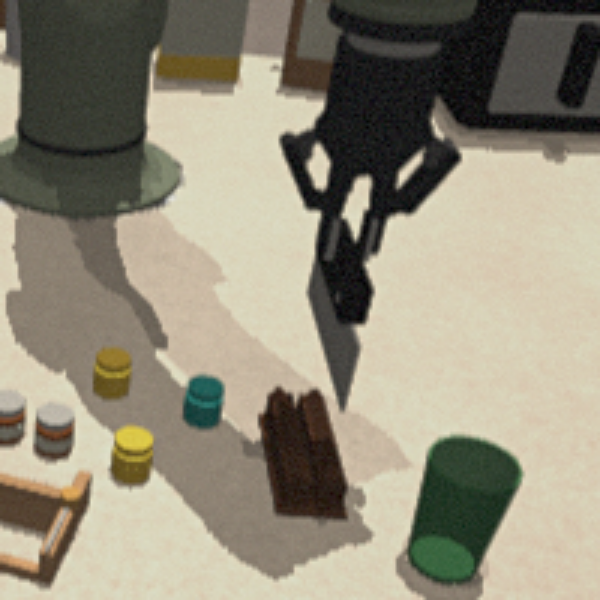

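View pics/b2.png

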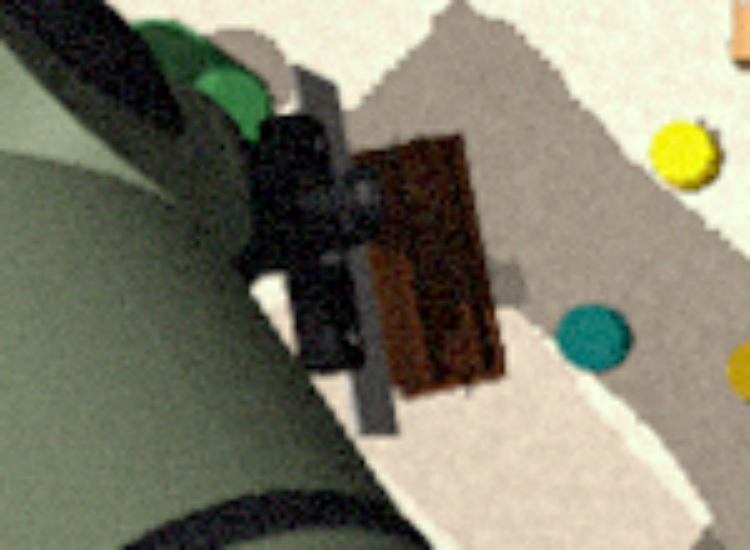

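```bash
python3 - <<'E'
from h import *
z=.126
a=np.array([np.cos(.198),np.sin(.198)]);c=np.array([.5411,.3271])
for nm,(x,y) in(("back",(308,293)),("front",(343,410))):
    p=onz("scene",330+x/3-.33,80+y/3-.33,z)[:2]
    b=np.array([-a[1],a[0]]);print(nm,p.round(4),((p-c)@a).round(4),((p-c)@b).round(4))
# top: blade bottom edge near end and far end
for nm,(x,y) in(("near",(380,435)),("near R",(397,435)),("far",(300,66))):
    p=onz("top",120+x/5-.4,170+y/5-.4,z)[:2];print("top",nm,p.round(4),((p-c)@a).round(4),((p-c)@b).round(4))
# predicted pixels of bottom corners
for l in(-.09,.09):
    p=np.r_[c+l*a,z];print(l,(proj("scene",p)-[330,80])*3,(proj("top",p)-[120,170])*5, (proj("scene",np.r_[c+l*a,z+.062])-[330,80])*3)
E
```

```text
back [0.4592 0.3117] -0.0833 0.001
front [0.6316 0.3472] 0.0927 0.0019
top near [0.4549 0.3179] -0.0863 0.0079
top near R [0.4547 0.3095] -0.0881 -0.0003
top far [0.6399 0.3621] 0.1038 0.0148
-0.09 [304.78615178 288.15567597] [395.11011381 436.85285706] [317.22802197 227.79877107]
0.09 [338.84756906 406.73736503] [331.57457667  83.87254319] [354.99735306 340.71906249]
```

```bash
python3 - <<'E'
from h import *
print(rel([.5444,.0457,.184],[PI,0,1.4897]))
E
```

```text
[-5.1500e-02  2.7640e-01 -1.1000e-03 -3.0000e-04  1.1000e-03 -1.2919e+00]
```

>>> carry_out([
  [-0.005,0.0276,0,0,0,-0.129,255],
  [-0.01,0.055,0,0,0,-0.258,255],
  [-0.0155,0.083,0,0,0,-0.387,255],
  [-0.0205,0.1105,0,0,0,-0.517,255],
  [-0.026,0.138,0,0,0,-0.646,255],
  [-0.031,0.166,0,0,0,-0.775,255],
  [-0.036,0.1935,0,0,0,-0.904,255],
  [-0.041,0.221,0,0,0,-1.033,255],
  [-0.046,0.249,0,0,0,-1.162,255],
  [-0.0515,0.2765,-0.001,0,0.001,-1.292,255],
])

```text
clock: 6.62
position: [0.5443, 0.0449, 0.1836]
tool_rot: [-3.141, -0.001, 1.494]
force: [0.6, -0.2, -2.0]
grip_width: 0.0197
```

```bash
python3 - <<'E'
from h import *
st();print(rel([.5444,.0457,.063],[PI,0,1.4897]))
for n in("scene","top"):
    p,d=imaging.grab_frame(n);cv2.imwrite(f"pics/c_{n}.png",p)
s=cv2.imread("pics/c_scene.png");cv2.imwrite("pics/c.png",cv2.resize(s[120:290,250:450],None,fx=4,fy=3.5))
E
```

```text
{'clock': 6.625, 'qpos': [0.2192, 0.467, -0.5549, 1.8093, 0.2948, 0.9491, -0.5382], 'position': [0.5443, 0.0449, 0.1836], 'tool_rot': [-3.1406, -0.0007, 1.4941], 'force': [0.5625, -0.1609, -1.977], 'moment': [-0.0334, -0.085, -0.0145], 'grip_width': 0.0197}
[ 0.0008  0.0002  0.1206 -0.001  -0.0007  0.0044]
```

View pics/c.png

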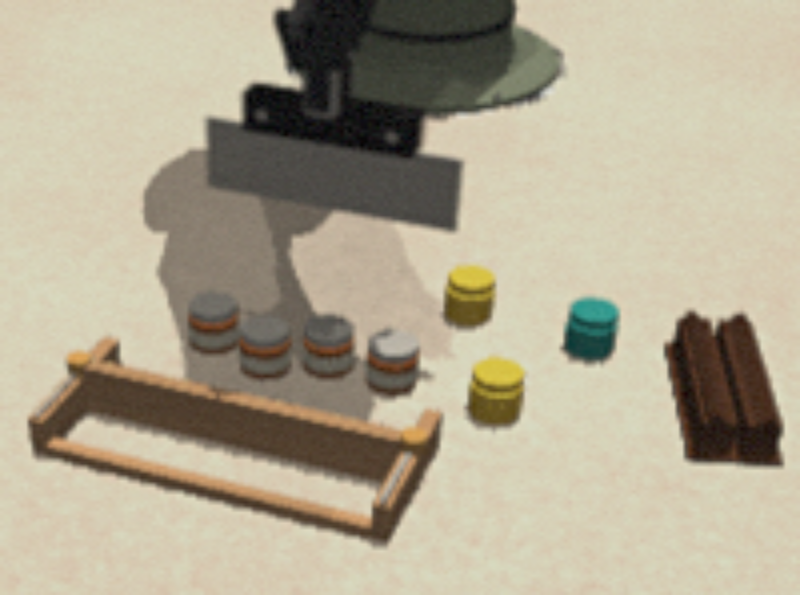

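View pics/c_top.png

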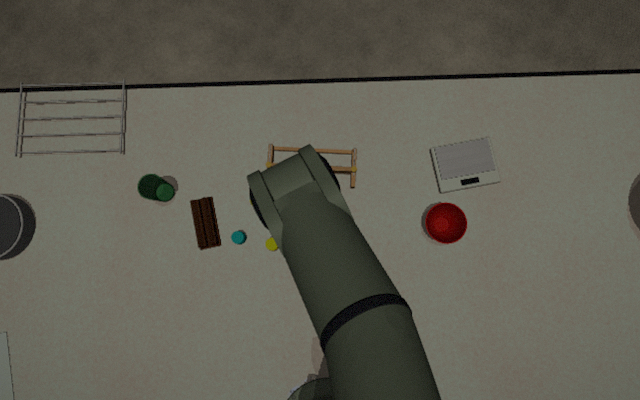

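```bash
python3 - <<'E'
from h import *
c=np.array([.5443,.0449]);ps=1.494
a=np.array([np.cos(ps),np.sin(ps)])
q=lambda p:(np.array([250,120]),)
for l in(-.09,.09):
  for z in(.126,.188):
    p=proj("scene",np.r_[c+l*a,z]);print(l,z,((p[0]-250+.4)*4).round(1),((p[1]-120+.4)*3.5).round(1))
t=cv2.imread("pics/c_top.png");s=cv2.imread("pics/c_scene.png")
g=lambda a:cv2.convertScaleAbs(cv2.resize(a,None,fx=9,fy=9,interpolation=cv2.INTER_CUBIC),alpha=2.)
cv2.imwrite("pics/st1.png",g(t[190:255,185:225]));cv2.imwrite("pics/ss1.png",g(s[200:260,410:452]))
E
```

```text
-0.09 0.126 200.0 181.9
-0.09 0.188 197.2 112.6
0.09 0.126 447.7 226.3
0.09 0.188 454.2 154.5
```

View pics/st1.png

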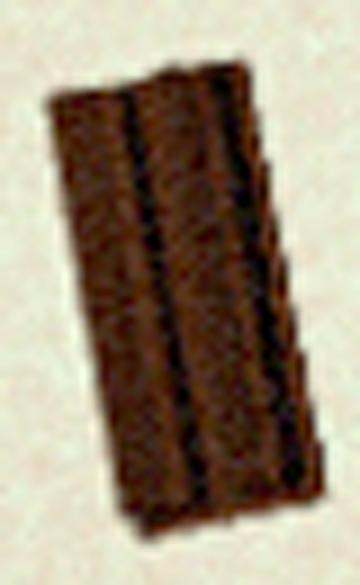

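View pics/ss1.png

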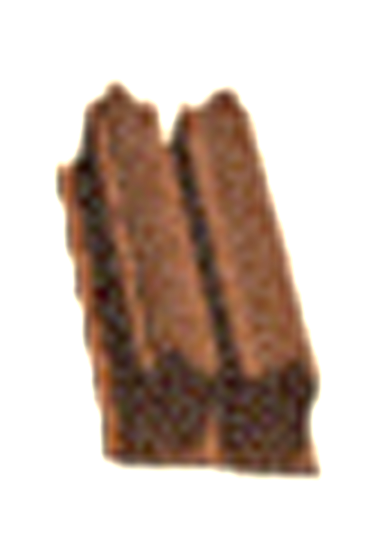

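>>> carry_out([
  [0,0,0.02,0,0,0,255],
  [0.001,0,0.045,0,0,0.002,255],
  [0.001,0,0.075,0,0,0.004,255],
  [0.001,0,0.1,0,0,0.004,255],
  [0.001,0,0.115,0,0,0.004,255],
  [0.001,0,0.12,0,0,0.004,255],
  [0.001,0,0.12,0,0,0.004,255],
])

```text
clock: 7.6
position: [0.545, 0.0471, 0.0647]
tool_rot: [3.141, -0.001, 1.486]
force: [0.9, -0.9, -1.0]
grip_width: 0.0202
```

```bash
python3 - <<'E'
from h import *
st();c=np.array([.666,.0358]);U=np.array([.9967,-.0811])
for u in(-.10,-.06,-.02):
    print(u,rel(np.r_[c+u*U,.063],[PI,0,1.4897]))
p,d=imaging.grab_frame("scene");cv2.imwrite("pics/d.png",cv2.resize(p[160:290,250:450],None,fx=4,fy=4))
E
```

```text
{'clock': 7.6, 'qpos': [0.1482, 0.6284, -0.474, 1.9006, 0.4226, 0.7114, -0.6584], 'position': [0.545, 0.0471, 0.0647], 'tool_rot': [3.1409, -0.0009, 1.4857], 'force': [0.8841, -0.8518, -1.0125], 'moment': [-0.0136, 0.0415, 0.0485], 'grip_width': 0.0202}
-0.1 [-0.0014  0.0215  0.0017  0.0006 -0.0009 -0.004 ]
-0.06 [-0.0012  0.0615  0.0017  0.0006 -0.0009 -0.004 ]
-0.02 [-0.0011  0.1015  0.0018  0.0006 -0.0009 -0.004 ]
```

View pics/d.png

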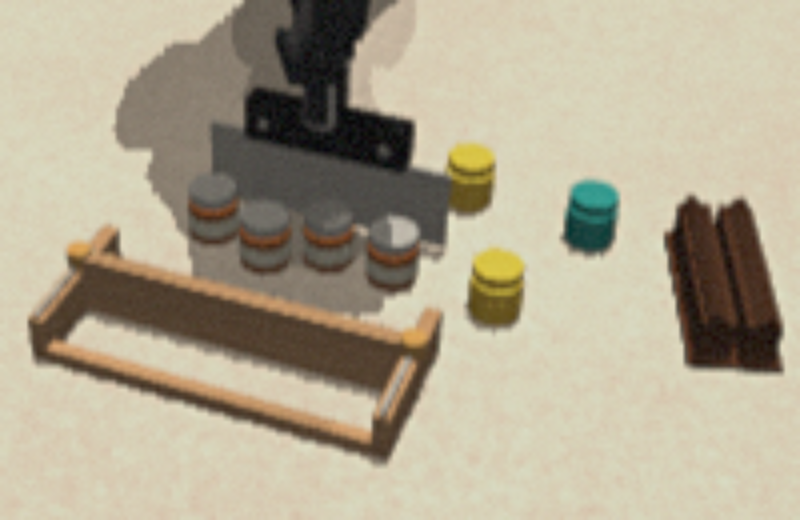

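>>> carry_out([
  [0,0.006,0.001,0,0,0,255],
  [0,0.013,0.0015,0,0,-0.002,255],
  [-0.001,0.02,0.0015,0,0,-0.004,255],
  [-0.001,0.027,0.0015,0,0,-0.004,255],
  [-0.001,0.034,0.0015,0,0,-0.004,255],
  [-0.001,0.041,0.0015,0,0,-0.004,255],
  [-0.001,0.048,0.0015,0,0,-0.004,255],
  [-0.001,0.055,0.0015,0,0,-0.004,255],
  [-0.001,0.062,0.0015,0,0,-0.004,255],
  [-0.001,0.069,0.0015,0,0,-0.004,255],
])

```text
clock: 8.9
position: [0.614, 0.04, 0.063]
tool_rot: [3.141, -0.001, 1.49]
force: [-1.2, 0.0, -1.8]
grip_width: 0.0196
```

```bash
python3 - <<'E'
from h import *
st();c=np.array([.666,.0358]);U=np.array([.9967,-.0811])
for u in(-.03,-.02):
    print(u,rel(np.r_[c+u*U,.063],[PI,0,1.4897]))
p,d=imaging.grab_frame("scene");cv2.imwrite("pics/e.png",cv2.resize(p[160:290,250:450],None,fx=4,fy=4))
E
```

```text
{'clock': 8.9, 'qpos': [0.1529, 0.7161, -0.4683, 1.7172, 0.4211, 0.809, -0.5922], 'position': [0.614, 0.04, 0.063], 'tool_rot': [3.1411, -0.0007, 1.4897], 'force': [-1.155, 0.0043, -1.7525], 'moment': [0.037, 0.374, 0.0467], 'grip_width': 0.0196}
-0.03 [ 0.      0.0221  0.      0.0005 -0.0007  0.    ]
-0.02 [ 0.      0.0321  0.      0.0005 -0.0007  0.    ]
```

View pics/e.png

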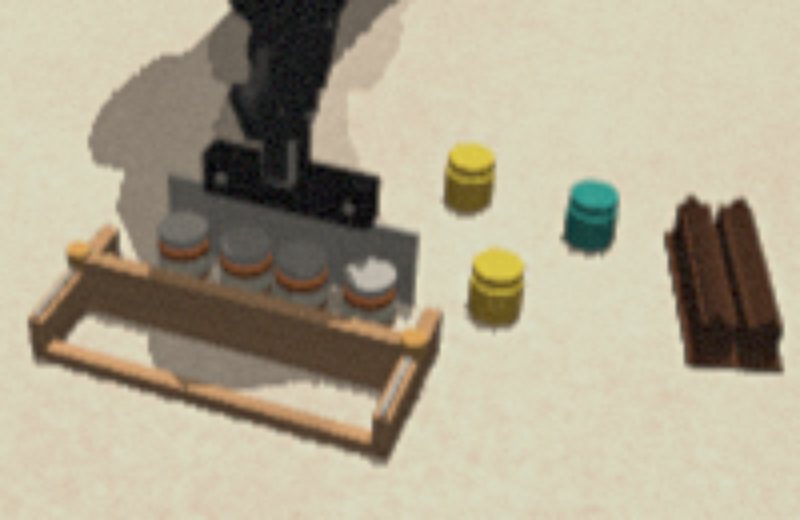

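>>> carry_out([
  [0,0.005,0,0,0,0,255],
  [0,0.01,0,0,0,0,255],
  [0,0.015,0,0,0,0,255],
  [0,0.019,0,0,0,0,255],
  [0,0.022,0,0,0,0,255],
  [0,0.024,0,0,0,0,255],
])

```text
clock: 9.7
position: [0.6376, 0.0381, 0.0631]
tool_rot: [3.141, -0.001, 1.49]
force: [-0.6, 0.8, -2.0]
grip_width: 0.0195
```

>>> carry_out([
  [0,0.001,0,0,0,0,255],
  [0,0.002,0,0,0,0,255],
  [0,0.003,0,0,0,0,255],
])

```text
clock: 10.07
position: [0.6405, 0.0379, 0.0631]
tool_rot: [3.141, -0.001, 1.49]
force: [-1.4, -0.1, -2.8]
grip_width: 0.0202
```

```bash
python3 - <<'E'
from h import *
st()
E
```

```text
{'clock': 10.075, 'qpos': [0.1509, 0.7501, -0.4659, 1.6426, 0.4194, 0.8492, -0.5689], 'position': [0.6405, 0.0379, 0.0631], 'tool_rot': [3.141, -0.0007, 1.4897], 'force': [-1.3681, -0.1413, -2.84], 'moment': [0.0201, 0.3706, 0.0162], 'grip_width': 0.0202}
```

>>> carry_out([
  [0,0.001,0,0,0,0,255],
  [0,0.002,0,0,0,0,255],
  [0,0.002,0,0,0,0,255],
])

```text
clock: 10.45
position: [0.6426, 0.0377, 0.0631]
tool_rot: [3.141, -0.001, 1.49]
force: [-0.8, 0.3, -2.8]
grip_width: 0.0205
```

>>> carry_out([
  [0,0.0005,0,0,0,0,255],
  [0,0.001,0,0,0,0,255],
])

```text
clock: 10.7
position: [0.6435, 0.0376, 0.063]
tool_rot: [3.141, -0.001, 1.49]
force: [-1.2, 0.3, -1.7]
grip_width: 0.0201
```

>>> carry_out([
  [0,0.0005,0,0,0,0,255],
  [0,0.001,0,0,0,0,255],
])

```text
clock: 10.95
position: [0.6445, 0.0376, 0.0631]
tool_rot: [3.141, -0.001, 1.49]
force: [-0.9, 0.2, -1.9]
grip_width: 0.0198
```

>>> carry_out([
  [0,0.0005,0,0,0,0,255],
  [0,0.001,0,0,0,0,255],
])

```text
clock: 11.2
position: [0.6455, 0.0375, 0.063]
tool_rot: [3.141, -0.001, 1.49]
force: [-1.0, -0.3, -2.8]
grip_width: 0.0199
```

>>> carry_out([
  [0,0.0005,0,0,0,0,255],
  [0,0.0005,0,0,0,0,255],
])

```text
clock: 11.45
position: [0.646, 0.0375, 0.0631]
tool_rot: [3.141, -0.001, 1.49]
force: [-1.5, -0.7, -2.5]
grip_width: 0.02
```

>>> carry_out([
  [0,0.0005,0,0,0,0,255],
  [0,0.0005,0,0,0,0,255],
])

```text
clock: 11.7
position: [0.6465, 0.0374, 0.0631]
tool_rot: [3.141, -0.001, 1.49]
force: [-0.3, 0.2, -2.2]
grip_width: 0.0195
```

>>> carry_out([
  [0,0.0005,0,0,0,0,255],
  [0,0.0005,0,0,0,0,255],
])

```text
clock: 11.95
position: [0.647, 0.0374, 0.0631]
tool_rot: [3.141, -0.001, 1.49]
force: [-0.9, 0.4, -1.4]
grip_width: 0.0198
```

```bash
python3 - <<'E'
from h import *
st()
p,d=imaging.grab_frame("scene");cv2.imwrite("pics/f.png",cv2.resize(p[190:270,255:375],None,fx=6.5,fy=6.5,interpolation=cv2.INTER_CUBIC))
E
```

```text
{'clock': 11.95, 'qpos': [0.1501, 0.7586, -0.4653, 1.6239, 0.4191, 0.8591, -0.5633], 'position': [0.647, 0.0374, 0.0631], 'tool_rot': [3.141, -0.0008, 1.4898], 'force': [-0.8958, 0.3618, -1.375], 'moment': [-0.0247, 0.3539, -0.0003], 'grip_width': 0.0198}
```

View pics/f.png

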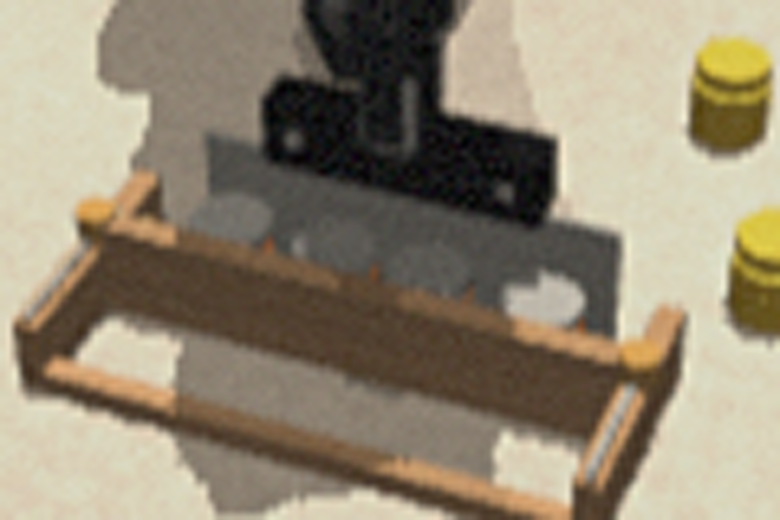

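>>> carry_out([
  [0,0.0005,0,0,0,0,255],
  [0,0.0005,0,0,0,0,255],
])

```text
clock: 12.25
position: [0.6474, 0.0373, 0.063]
tool_rot: [3.141, -0.001, 1.49]
force: [-1.9, 0.6, -2.2]
grip_width: 0.0195
```

>>> carry_out([
  [0,0.0005,0,0,0,0,255],
  [0,0.0005,0,0,0,0,255],
])

```text
clock: 12.5
position: [0.6477, 0.0373, 0.063]
tool_rot: [3.142, -0.001, 1.49]
force: [-5.1, 0.7, -0.3]
grip_width: 0.0196
```

>>> carry_out([
  [0,0.0005,0,0,0,0,255],
  [0,0.0005,0,0,0,0,255],
])

```text
clock: 12.75
position: [0.648, 0.0373, 0.063]
tool_rot: [-3.141, -0.001, 1.49]
force: [-6.7, 0.4, 1.7]
grip_width: 0.0198
```

```bash
python3 - <<'E'
from h import *
st()
p,d=imaging.grab_frame("scene");cv2.imwrite("pics/g.png",cv2.resize(p[190:270,255:375],None,fx=6.5,fy=6.5,interpolation=cv2.INTER_CUBIC));st()
E
```

```text
{'clock': 12.75, 'qpos': [0.1499, 0.7605, -0.4653, 1.62, 0.4187, 0.8621, -0.562], 'position': [0.648, 0.0373, 0.063], 'tool_rot': [-3.1412, -0.0006, 1.4898], 'force': [-6.6628, 0.4409, 1.6701], 'moment': [0.075, 1.7119, 0.0359], 'grip_width': 0.0198}
{'clock': 12.8, 'qpos': [0.1499, 0.7605, -0.4653, 1.62, 0.4187, 0.8621, -0.562], 'position': [0.648, 0.0373, 0.063], 'tool_rot': [-3.1412, -0.0006, 1.4898], 'force': [-6.1183, 0.4303, 1.2251], 'moment': [0.1059, 1.6449, -0.0285], 'grip_width': 0.0199}
```

View pics/g.png

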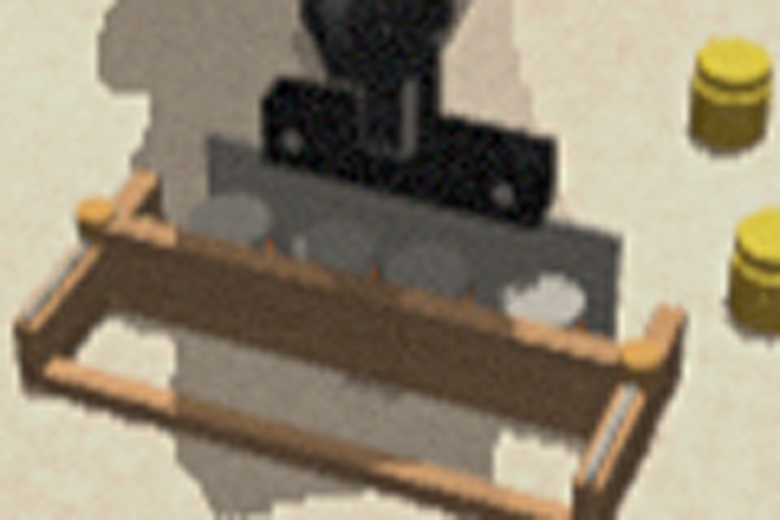

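>>> carry_out([
  [0,0.0003,0,0,0,0,255],
  [0,0.0005,0,0,0,0,255],
  [0,0.0005,0,0,0,0,255],
])

```text
clock: 13.18
position: [0.6482, 0.0373, 0.0629]
tool_rot: [-3.141, -0.001, 1.49]
force: [-8.3, 1.2, 2.5]
grip_width: 0.0196
```

>>> carry_out([
  [0,0.0001,0,0,0,0,255],
  [0,0.0001,0,0,0,0,255],
  [0,0.0001,0,0,0,0,255],
  [0,0.0001,0,0,0,0,255],
])

```text
clock: 13.68
position: [0.6482, 0.0373, 0.0629]
tool_rot: [-3.141, -0.0, 1.49]
force: [-7.9, 0.7, 2.8]
grip_width: 0.02
```

```bash
python3 - <<'E'
from h import *
st()
E
```

```text
{'clock': 13.675, 'qpos': [0.1498, 0.7612, -0.4653, 1.6187, 0.4184, 0.8634, -0.5614], 'position': [0.6482, 0.0373, 0.0629], 'tool_rot': [-3.1405, -0.0005, 1.4899], 'force': [-7.8706, 0.7297, 2.7742], 'moment': [0.1159, 2.194, -0.0024], 'grip_width': 0.02}
```

>>> carry_out([
  [0,0.0002,0,0,0,0,255],
  [0,0.0002,0,0,0,0,255],
  [0,0.0002,0,0,0,0,255],
  [0,0.0002,0,0,0,0,255],
])

```text
clock: 14.18
position: [0.6483, 0.0373, 0.0629]
tool_rot: [-3.14, -0.0, 1.49]
force: [-8.9, 0.0, 3.0]
grip_width: 0.02
```

>>> carry_out([
  [0,-0.001,0,0,0,0,255],
  [0,-0.003,0,0,0,0,255],
  [0,-0.008,0,0,0,0,255],
  [0,-0.016,0,0,0,0,255],
  [0,-0.028,0,0,0,0,255],
  [0,-0.042,0,0,0,0,255],
  [0,-0.055,0,0,0,0,255],
  [0,-0.065,0,0,0,0,255],
  [0,-0.07,0,0,0,0,255],
])

```text
clock: 15.3
position: [0.579, 0.0429, 0.0632]
tool_rot: [3.141, -0.001, 1.49]
force: [0.1, -0.7, -1.2]
grip_width: 0.0199
```

```bash
python3 - <<'E'
from h import *
st()
p,d=imaging.grab_frame("scene");cv2.imwrite("pics/i.png",cv2.resize(p[180:280,250:390],None,fx=5.5,fy=5.5,interpolation=cv2.INTER_CUBIC))
E
```

```text
{'clock': 15.3, 'qpos': [0.1532, 0.672, -0.4713, 1.8126, 0.4234, 0.7575, -0.6233], 'position': [0.579, 0.0429, 0.0632], 'tool_rot': [3.1409, -0.0007, 1.4899], 'force': [0.1455, -0.705, -1.2059], 'moment': [-0.0073, 0.0456, -0.0004], 'grip_width': 0.0199}
```

View pics/i.png

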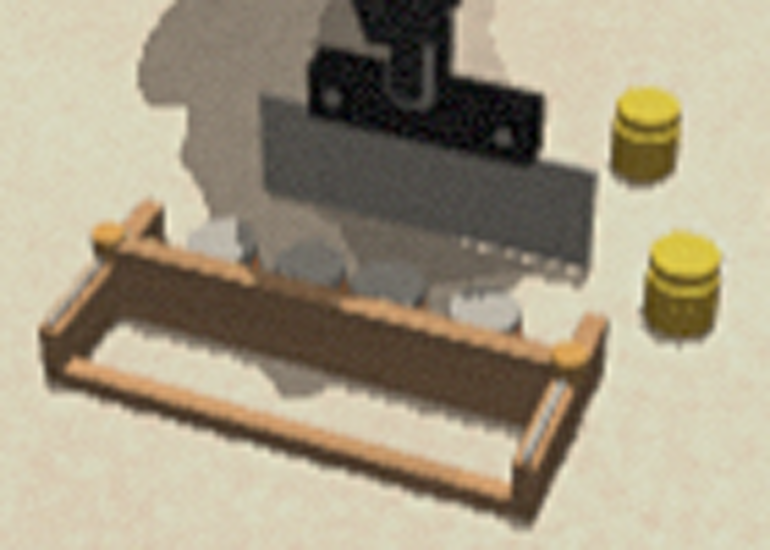

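```bash
python3 - <<'E'
from h import *
T=lambda a,b,z:onz("top",185+a/9-.44,190+b/9-.44,z)[:2]
S=lambda a,b,z:onz("scene",410+a/9-.44,200+b/9-.44,z)[:2]
ps=.198;A=np.array([np.cos(ps),np.sin(ps)]);B=np.array([-A[1],A[0]]);c=np.array([.5411,.3271])
def o(n,p): q=p-c;print(n,p.round(4),"l",(q@A).round(4),"m",(q@B).round(4))
o("L cheek outer far",T(52,95,.038));o("L near",T(120,512,.038))
o("R cheek outer far",T(214,72,.038));o("R near",T(282,480,.038))
o("slot dark far L",T(122,95,.038));o("far R",T(136,95,.038));o("near L",T(186,495,.038));o("near R",T(208,495,.038))
o("foot right far",T(247,65,.005));o("foot right near",T(324,488,.005));o("foot left near",T(145,535,.005))
o("scene foot front L",S(108,460,.0));o("scene foot front R",S(318,472,.0));o("slot front z.005",S(215,430,.02));o("slot bottom floor",S(212,455,.005))
D=None
p,d=imaging.grab_frame("top");P=cloud("top",d);np.save("pics/j.npy",d)
Q=P[180:262,180:232].reshape(-1,3);q=Q[:,:2]-c;l=q@A;m=q@B
for z0,z1 in((.03,.05),):
  for lo in np.arange(-.06,.05,.003):
    k=(abs(l)<.05)&(m>=lo)&(m<lo+.003)&(Q[:,2]>-.02)
    if k.sum(): print(lo.round(3),k.sum(),np.percentile(Q[k,2],[10,50,90]).round(4))
cv2.imwrite("pics/j.png",p)
E
```

```text
L cheek outer far [0.6076 0.3623] l 0.0722 m 0.0214
L near [0.4822 0.3393] l -0.0553 m 0.0236
R cheek outer far [0.6134 0.3133] l 0.0682 m -0.0278
R near [0.4905 0.2911] l -0.0566 m -0.0253
slot dark far L [0.6071 0.3411] l 0.0675 m 0.0007
far R [0.607  0.3368] l 0.0665 m -0.0034
near L [0.4868 0.3197] l -0.0547 m 0.0034
near R [0.4866 0.3131] l -0.0561 m -0.003
foot right far [0.6202 0.3122] l 0.0746 m -0.0301
foot right near [0.4891 0.2868] l -0.0589 m -0.0293
foot left near [0.4761 0.3415] l -0.0609 m 0.0269
scene foot front L [0.6214 0.3152] l 0.0764 m -0.0275
scene foot front R [0.6087 0.3726] l 0.0752 m 0.0313
slot front z.005 [0.623  0.3414] l 0.0831 m -0.0021
slot bottom floor [0.6162 0.3429] l 0.0768 m 0.0007
-0.06 39 [-0.0028 -0.0001  0.0029]
-0.057 40 [-0.0022 -0.0003  0.002 ]
-0.054 33 [-0.0032  0.0005  0.0032]
-0.051 42 [-0.0036 -0.0005  0.0029]
-0.048 37 [-0.0034 -0.0001  0.0022]
-0.045 41 [-0.0034 -0.0008  0.0018]
-0.042 36 [-0.0023  0.0001  0.0023]
-0.039 42 [-0.0028  0.0004  0.0031]
-0.036 39 [-0.0033 -0.      0.0028]
-0.033 38 [-0.0036 -0.0005  0.0043]
-0.03 48 [-0.0027  0.0019  0.0067]
-0.027 52 [0.0005 0.0045 0.0238]
-0.024 124 [0.0047 0.0227 0.0345]
-0.021 61 [0.0316 0.035  0.0415]
-0.018 56 [0.0369 0.0411 0.0445]
-0.015 26 [0.0382 0.0399 0.0421]
-0.012 28 [0.036  0.0377 0.0397]
-0.009 39 [0.0323 0.0349 0.0371]
-0.006 36 [0.0312 0.0339 0.0363]
-0.003 23 [0.0301 0.0332 0.0357]
0.003 97 [0.014  0.0248 0.0343]
0.006 39 [0.0305 0.0331 0.0361]
0.009 52 [0.0315 0.0342 0.0387]
0.012 51 [0.0344 0.0372 0.0401]
0.015 51 [0.0374 0.0407 0.0439]
0.018 36 [0.0389 0.041  0.0427]
0.021 23 [0.0357 0.0376 0.0399]
0.024 28 [0.0308 0.0341 0.0369]
0.027 2 [0.0297 0.0301 0.0306]
0.033 1 [0.0028 0.0028 0.0028]
0.036 30 [-0.0031  0.0004  0.0024]
0.039 36 [-0.0034 -0.0011  0.0019]
0.042 43 [-0.0025  0.0001  0.0025]
0.045 38 [-0.0024  0.0003  0.0033]
0.048 35 [-0.0024 -0.0004  0.003 ]
```

>>> carry_out([
  [0,0,-0.01,0,0,0,255],
  [0,0,-0.03,0,0,0,255],
  [0,-0.005,-0.06,0,0,0,255],
  [0,-0.01,-0.09,0,0,0,255],
  [0,-0.01,-0.115,0,0,0,255],
  [0,-0.01,-0.121,0,0,0,255],
  [0,-0.01,-0.121,0,0,0,255],
])

```text
clock: 16.27
position: [0.5696, 0.0435, 0.1843]
tool_rot: [3.14, -0.001, 1.49]
force: [-0.1, 0.3, -2.4]
grip_width: 0.0197
```

```bash
python3 - <<'E'
from h import *
st()
s=telemetry.observe()
p,d=imaging.grab_frame("scene");cv2.imwrite("pics/k.png",cv2.resize(p[100:290,250:450],None,fx=4,fy=3))
c=s["position"][:2];z=s["position"][2]-.058;ps=s["tool_rot"][2];a=np.array([np.cos(ps),np.sin(ps)])
for l in(-.09,.09):
  for zz in(z,z+.062):
    q=proj("scene",np.r_[c+l*a,zz]);print(l,((q[0]-250+.4)*4).round(1),((q[1]-100+.4)*3).round(1))
A=np.array([np.cos(.198),np.sin(.198)])
print(rel(np.r_[np.array([.5411,.3271])+.003*A,.184],[PI,0,.198]))
E
```

```text
{'clock': 16.275, 'qpos': [0.2121, 0.5035, -0.5476, 1.7462, 0.3076, 0.9769, -0.5353], 'position': [0.5696, 0.0435, 0.1843], 'tool_rot': [3.1405, -0.0007, 1.4896], 'force': [-0.0761, 0.2799, -2.4334], 'moment': [-0.0205, 0.0135, -0.0207], 'grip_width': 0.0197}
-0.09 185.9 228.6
-0.09 182.5 168.4
0.09 437.4 268.6
0.09 443.6 206.3
[ 2.8130e-01 -4.8100e-02 -3.0000e-04 -4.0000e-04 -5.0000e-04  1.2917e+00]
```

View pics/k.png

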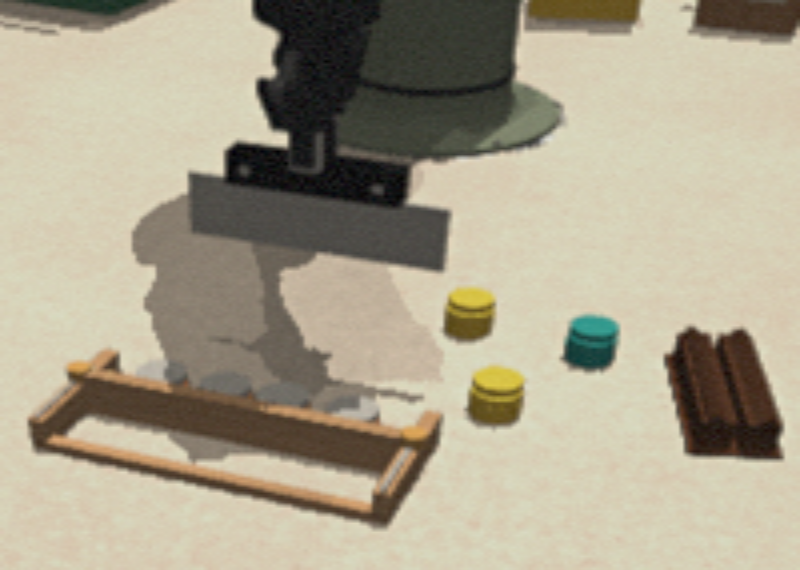

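>>> carry_out([
  [0.028,-0.005,0,0,0,0.129,255],
  [0.056,-0.0095,0,0,0,0.258,255],
  [0.084,-0.0145,0,0,0,0.387,255],
  [0.1125,-0.019,0,0,0,0.517,255],
  [0.1405,-0.024,0,0,0,0.646,255],
  [0.169,-0.029,0,0,0,0.775,255],
  [0.197,-0.0335,0,0,0,0.904,255],
  [0.225,-0.0385,0,0,0,1.033,255],
  [0.253,-0.043,0,0,0,1.162,255],
  [0.2813,-0.048,0,0,0,1.292,255],
])

```text
clock: 17.58
position: [0.5438, 0.3285, 0.1829]
tool_rot: [3.141, 0.001, 0.194]
force: [-0.2, -0.5, -1.6]
grip_width: 0.0196
```

```bash
python3 - <<'E'
from h import *
st()
A=np.array([np.cos(.198),np.sin(.198)])
for z in(.11,.063):print(rel(np.r_[np.array([.5411,.3271])+.003*A,z],[PI,0,.198]))
E
```

```text
{'clock': 17.575, 'qpos': [-0.4645, 0.5689, -0.2594, 1.5815, 0.1634, 1.0135, -2.1488], 'position': [0.5438, 0.3285, 0.1829], 'tool_rot': [3.1413, 0.001, 0.1936], 'force': [-0.244, -0.5049, -1.5991], 'moment': [0.0352, 0.051, 0.0397], 'grip_width': 0.0196}
[ 0.0001  0.0008  0.0729  0.0003  0.001  -0.0044]
[ 0.0002  0.0008  0.1199  0.0003  0.001  -0.0044]
```

>>> carry_out([
  [0,0,0,0,0,0,255],
  [0,0,0.025,0,0,0,255],
  [0,0,0.05,0,0,0,255],
  [0,0,0.068,0,0,0,255],
  [0,0,0.075,0,0,0,255],
  [0,0,0.075,0,0,0,255],
  [0,0,0.075,0,0,0,255],
])

```text
clock: 18.45
position: [0.5448, 0.3281, 0.11]
tool_rot: [-3.141, -0.002, 0.198]
force: [0.3, 0.2, -1.9]
grip_width: 0.0201
```

```bash
python3 - <<'E'
from h import *
st()
A=np.array([np.cos(.198),np.sin(.198)])
for z in(.066,):print(rel(np.r_[np.array([.5411,.3271])+.003*A,z],[PI,0,.198]))
p,d=imaging.grab_frame("scene");cv2.imwrite("pics/l.png",cv2.resize(p[150:270,390:480],None,fx=5,fy=5,interpolation=cv2.INTER_CUBIC))
E
```

```text
{'clock': 18.45, 'qpos': [-0.4718, 0.6507, -0.2466, 1.6428, 0.1946, 0.8702, -2.1686], 'position': [0.5448, 0.3281, 0.11], 'tool_rot': [-3.1407, -0.0017, 0.1977], 'force': [0.2581, 0.1753, -1.9314], 'moment': [0.0215, 0.015, -0.0136], 'grip_width': 0.0201}
[-0.0009  0.0002  0.044  -0.0009 -0.0018 -0.0003]
```

View pics/l.png

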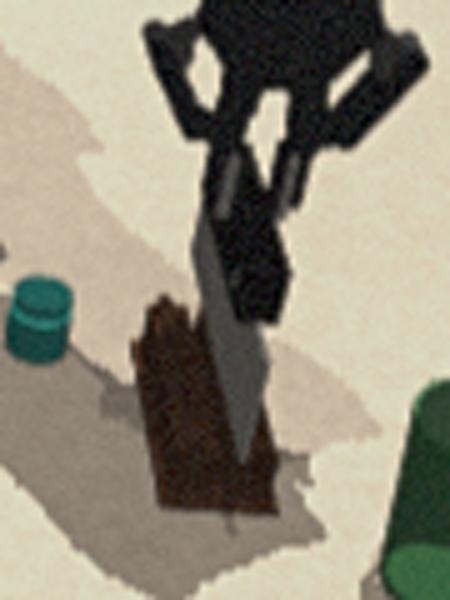

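>>> carry_out([
  [0,0,0.006,0,0,0,255],
  [0,0,0.012,0,0,0,255],
  [0,0,0.018,0,0,0,255],
  [0,0,0.022,0,0,0,255],
  [0,0,0.022,0,0,0,255],
])

```text
clock: 19.12
position: [0.5443, 0.3278, 0.0868]
tool_rot: [-3.141, -0.0, 0.198]
force: [0.0, -0.1, -2.4]
grip_width: 0.0197
```

>>> carry_out([
  [0,0,0.004,0,0,0,255],
  [0,0,0.008,0,0,0,255],
  [0,0,0.012,0,0,0,255],
  [0,0,0.012,0,0,0,255],
])

```text
clock: 19.62
position: [0.5443, 0.3278, 0.0748]
tool_rot: [-3.141, -0.0, 0.198]
force: [-0.3, -0.5, -1.3]
grip_width: 0.0202
```

No contact forces, so it is sliding into the slot freely.

>>> carry_out([
  [0,0,0.003,0,0,0,255],
  [0,0,0.006,0,0,0,255],
  [0,0,0.008,0,0,0,255],
  [0,0,0.009,0,0,0,255],
  [0,0,0.009,0,0,0,255],
])

```text
clock: 20.25
position: [0.5444, 0.3279, 0.0662]
tool_rot: [-3.141, -0.001, 0.198]
force: [-0.1, -0.0, -1.7]
grip_width: 0.0198
```

>>> carry_out([
  [0,0,0.0005,0,0,0,255],
  [0,0,0.001,0,0,0,255],
  [0,0,0.001,0,0,0,255],
])

```text
clock: 20.62
position: [0.5445, 0.3279, 0.0652]
tool_rot: [-3.141, -0.001, 0.198]
force: [-0.4, -0.8, -1.7]
grip_width: 0.0201
```

>>> carry_out([
  [0,0,0.0005,0,0,0,255],
  [0,0,0.001,0,0,0,255],
  [0,0,0.001,0,0,0,255],
])

```text
clock: 21.0
position: [0.5444, 0.3279, 0.0642]
tool_rot: [-3.141, -0.001, 0.198]
force: [-0.2, 0.1, -2.3]
grip_width: 0.0197
```

>>> carry_out([
  [0,0,0.0005,0,0,0,255],
  [0,0,0.001,0,0,0,255],
  [0,0,0.001,0,0,0,255],
])

```text
clock: 21.38
position: [0.5445, 0.3283, 0.0641]
tool_rot: [-3.141, -0.001, 0.198]
force: [-4.7, -1.9, 13.2]
grip_width: 0.0198
```

Floor contact at z≈0.064, the same as at the start. I'll relieve the pressure and open.

>>> carry_out([
  [0,0,-0.0008,0,0,0,255],
  [0,0,-0.0008,0,0,0,150],
  [0,0,-0.0008,0,0,0,80],
  [0,0,-0.0008,0,0,0,0],
  [0,0,-0.0008,0,0,0,0],
  [0,0,-0.0008,0,0,0,0],
  [0,0,-0.0008,0,0,0,0],
])

```text
clock: 22.25
position: [0.5445, 0.3279, 0.064]
tool_rot: [-3.141, -0.001, 0.198]
force: [-1.0, 0.1, -0.3]
grip_width: 0.0851
```

```bash
python3 - <<'E'
from h import *
st()
p,d=imaging.grab_frame("scene");cv2.imwrite("pics/m.png",cv2.resize(p[150:270,390:480],None,fx=5,fy=5,interpolation=cv2.INTER_CUBIC))
E
```

```text
{'clock': 22.25, 'qpos': [-0.4805, 0.71, -0.234, 1.6687, 0.2148, 0.7872, -2.185], 'position': [0.5445, 0.3279, 0.064], 'tool_rot': [-3.141, -0.0007, 0.1978], 'force': [-0.9926, 0.1157, -0.2914], 'moment': [-0.0337, 0.0251, -0.0415], 'grip_width': 0.0851}
```

View pics/m.png

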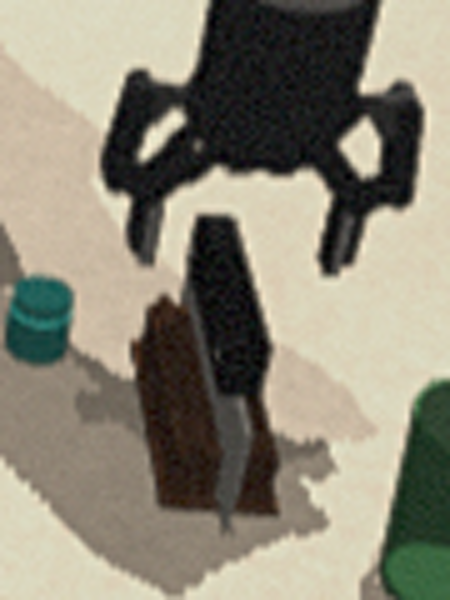

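The scraper stands free in the slot at (225,370) and the fingers are clear. I'll rise and swing away so the top camera can see.

>>> carry_out([
  [0,0,-0.02,0,0,0,0],
  [0,0,-0.05,0,0,0,0],
  [0,0,-0.09,0,0,0,0],
  [0,0,-0.13,0,0,0,0],
  [0,0,-0.15,0,0,0,0],
  [-0.02,0.03,-0.15,0,0,0,0],
  [-0.04,0.07,-0.15,0,0,0,0],
  [-0.05,0.11,-0.15,0,0,0,0],
  [-0.06,0.15,-0.15,0,0,0,0],
  [-0.06,0.19,-0.15,0,0,0,0],
])

```text
clock: 23.55
position: [0.5227, 0.1285, 0.2155]
tool_rot: [-3.141, -0.002, 0.198]
force: [-0.4, 0.1, 0.8]
grip_width: 0.0854
```

>>> carry_out([
  [0,0.04,0,0,0,0,0],
  [0,0.08,0,0,0,0,0],
  [0,0.12,0,0,0,0,0],
  [0,0.16,0,0,0,0,0],
  [0,0.2,0,0,0,0,0],
  [0,0.24,0,0,0,0,0],
  [-0.01,0.28,0,0,0,0,0],
  [-0.02,0.32,0,0,0,0,0],
  [-0.03,0.36,0,0,0,0,0],
  [-0.03,0.36,0,0,0,0,0],
])

```text
clock: 24.8
position: [0.5635, -0.2326, 0.2148]
tool_rot: [3.141, -0.001, 0.193]
force: [-0.0, 0.8, 0.1]
grip_width: 0.0852
```

```bash
python3 - <<'E'
from h import *
st()
for n in("scene","top"):
    p,d=imaging.grab_frame(n);cv2.imwrite(f"pics/n_{n}.png",p);np.save(f"pics/n_{n}.npy",d)
    if n=="top":
        cv2.imwrite("pics/n2.png",cv2.convertScaleAbs(cv2.resize(p[135:260,180:370],None,fx=4.2,fy=4.2,interpolation=cv2.INTER_CUBIC),alpha=1.8))
P=cloud("top",np.load("pics/n_top.npy"))
for nm,b in(("bowl",(195,250,415,475)),("tumbler",(165,215,130,185))):
  for f in("top0","n_top"):
    Q=cloud("top",np.load(f"pics/{f}.npy"))[b[0]:b[1],b[2]:b[3]].reshape(-1,3);Q=Q[(Q[:,2]>.03)];print(nm,f,Q.mean(0).round(4))
for f in("top0","n_top"):
    Q=cloud("top",np.load(f"pics/{f}.npy"))[130:200,420:510].reshape(-1,3);Q=Q[(Q[:,2]>.012)&(Q[:,2]<.03)];print("scale",f,Q.mean(0).round(4))
E
```

```text
{'clock': 24.8, 'qpos': [0.3896, 0.4868, -0.1378, 1.6272, 0.0752, 1.0313, -1.1484], 'position': [0.5635, -0.2326, 0.2148], 'tool_rot': [3.1408, -0.0012, 0.1933], 'force': [-0.0086, 0.7653, 0.0612], 'moment': [0.0125, -0.0054, -0.0381], 'grip_width': 0.0852}
bowl top0 [ 0.5288 -0.3194  0.0813]
bowl n_top [ 0.4971 -0.1729  0.5828]
tumbler top0 [0.6358 0.4454 0.0868]
tumbler n_top [0.6343 0.4421 0.0957]
scale top0 [ 0.6889 -0.3896  0.0197]
scale n_top [ 0.7254 -0.3093  0.0177]
```

View pics/n2.png

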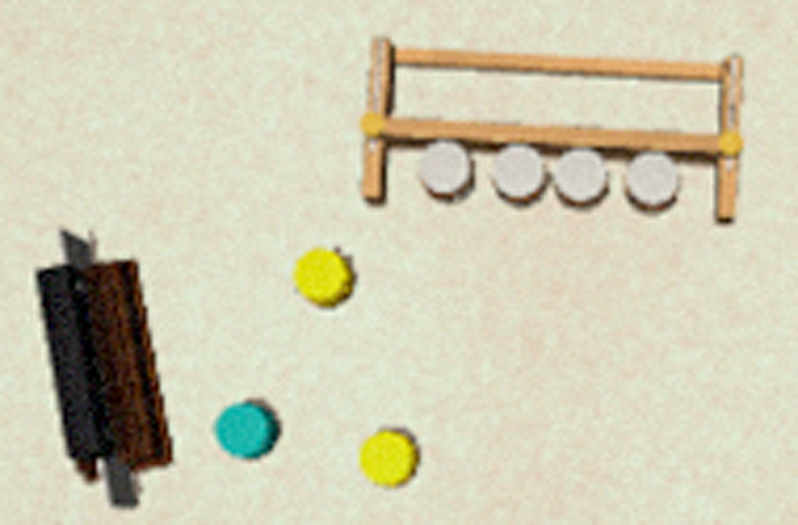

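View pics/n_scene.png

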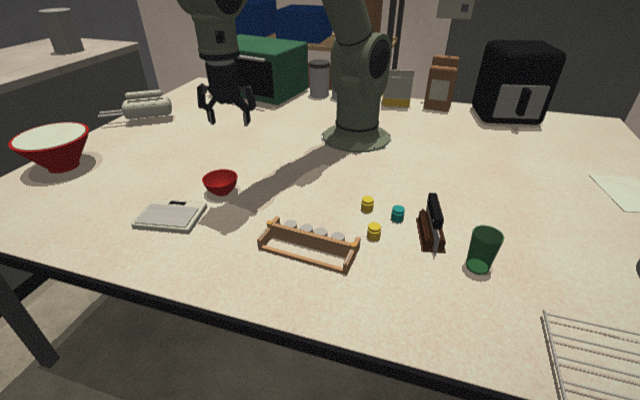

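```bash
python3 - <<'E'
from h import *
D=np.load("pics/n_top.npy");P=cloud("top",D);t=cv2.imread("pics/n_top.png")
hs=cv2.cvtColor(cv2.GaussianBlur(t,(3,3),0),cv2.COLOR_BGR2HSV)
m=((hs[...,1]<45)&(hs[...,2]>85)).astype(np.uint8);m[:167]=0;m[187:]=0;m[:,:278]=0;m[:,345:]=0
m&=((P[...,2]>.028)).astype(np.uint8)
g=t.copy();circ=[]
n,l,s,c=cv2.connectedComponentsWithStats(m)
u=np.array([.9967,-.0811]);V=np.array([.0811,.9967])
for k in range(1,n):
    if s[k,4]>25:
        p=onz("top",*c[k],.04)[:2]-[.666,.0358];print(s[k],"u",(p@u).round(4),"v",(p@V).round(4))
b=np.array([.6834,.035])-[.666,.0358];print("board u",b@u)
a=cv2.imread("pics/scene0.png").astype(int);b=cv2.imread("pics/n_scene.png").astype(int)
d=abs(a-b).max(2)
for nm,(x0,x1,y0,y1) in dict(bowl=(202,239,168,196),scale=(133,207,199,233),tumbler=(465,504,225,276),y1=(360,376,195,213),y2=(365,383,221,241),teal=(389,407,204,223)).items(): print(nm,(d[y0:y1,x0:x1]>50).mean().round(3))
st()
E
```

```text
[279 169  13  12 119] u -0.0002 v 0.0679
[297 169  13  13 120] u -0.0003 v 0.0203
[312 171  13  12 118] u -0.0005 v -0.0206
[329 171  13  13 116] u 0.0002 v -0.0671
board u 0.017407459999999972
bowl 0.005
scale 0.023
tumbler 0.0
y1 0.0
y2 0.0
teal 0.0
{'clock': 24.9, 'qpos': [0.3862, 0.4863, -0.1405, 1.6287, 0.0748, 1.0307, -1.15], 'position': [0.5643, -0.2289, 0.2146], 'tool_rot': [-3.141, -0.0017, 0.1974], 'force': [0.8358, 1.0081, -0.1137], 'moment': [0.0153, -0.065, -0.0596], 'grip_width': 0.0855}
```

All four jars are in line to within 1 mm, about 18 mm (one radius) from the board. The scraper is upright and the bystanders haven't moved. Handing in.

```bash
python3 -c "
from workcell import ticket
print(ticket.job_done())"
```

```text
the job is handed in; nothing more can be done
None
```

I took the scraper out of its stand and used the blade to gather the four grey-lidded jars into one row. I pushed them against the tidy's back board, slotted the scraper back in its stand, let go and moved the arm clear. I handed the job in at about 25 s of the 67 s allowed.

- **Push:** the wrist readings during the press were 7.9 to 8.9 N, held for about 1 s. They include roughly 1 N of bias and friction. No reading during the push passed 9 N, though I read the force only at the end of each move.
- **Jars:** in the last top view the four centres lie in line to within 0.7 mm, about 17.6 mm from the board face. One jar radius is 18 mm, so they are tight against the board within the 2 mm camera accuracy. All four stand upright.
- **Scraper:** it reached the slot floor at the same height as when I gripped it. It stands free, about 3 mm further along the slot than it started.
- **Bystanders:** comparing the scene view before and after shows the bowl, scale, tumbler and the three coloured decoy jars unmoved. The small change in the scale's region is probably the arm's shadow. A depth check of the bowl and scale gave no usable result because the arm blocked the top camera, so for those two I relied on the scene view.

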